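# Return swapped standards to their colour-coded cups

## Task

The four standards on the bench have been put back in each other's cups: return every one to its own, standing upright and at rest: the dropper bottle in the red cup, the brass weight in the yellow one, the black-capped vial in the blue one and the white-capped vial in the white one. Each cup holds only one thing; use the empty green cup for parking. To keep them clean, never set any of them on the bench itself, and do not tip any over.

Things in the scene. Friction and masses are not known exactly. Their poses are not given: they have to be found in the camera images.
- dropper: brown glass dropper bottle with a black rubber top, standing upright; body 33 mm across up to 60 mm high, then narrowing, 102 mm high in all, about 70 g. Origin: centre of its underside, z up along its axis. Can be gripped from above across its sides at any height from 15 to 55 mm above its underside. Its home is the red cup.
- weight: round brass weight with a knob on top, standing upright; 23 mm across, 37 mm high, about 100 g. Origin: centre of its underside, z up along its axis. Can be gripped from above across its sides at the height of 20 to 35 mm above its underside. Its home is the yellow cup.
- vial_black: clear glass vial with a BLACK screw cap, standing upright; 23 mm across, 50 mm high, about 30 g. Origin: centre of its underside, z up along its axis. Can be gripped from above across its sides at any height from 15 to 40 mm above its underside. Its home is the blue cup.
- vial_white: clear glass vial with a WHITE screw cap, standing upright; 23 mm across, 50 mm high, about 30 g. Origin: centre of its underside, z up along its axis. Can be gripped from above across its sides at any height from 15 to 40 mm above its underside. Its home is the white cup.
- nest_red: red shallow round cup, fixed to the bench: flange 70 mm across and 4 mm high, cup 57 mm outside, 51 mm clear inside, rim 12 mm above the bench, flat inner floor 6 mm above the bench. Origin: its centre, at bench height. Holds one thing, a wrong one at the start.
- nest_yellow: yellow shallow round cup, fixed to the bench: flange 70 mm across and 4 mm high, cup 57 mm outside, 51 mm clear inside, rim 12 mm above the bench, flat inner floor 6 mm above the bench. Origin: its centre, at bench height. Holds one thing, a wrong one at the start.
- nest_blue: blue shallow round cup, fixed to the bench: flange 70 mm across and 4 mm high, cup 57 mm outside, 51 mm clear inside, rim 12 mm above the bench, flat inner floor 6 mm above the bench. Origin: its centre, at bench height. Holds one thing, a wrong one at the start.
- nest_white: white shallow round cup, fixed to the bench: flange 70 mm across and 4 mm high, cup 57 mm outside, 51 mm clear inside, rim 12 mm above the bench, flat inner floor 6 mm above the bench. Origin: its centre, at bench height. Holds one thing, a wrong one at the start.
- nest_green: green shallow round cup, fixed to the bench: flange 70 mm across and 4 mm high, cup 57 mm outside, 51 mm clear inside, rim 12 mm above the bench, flat inner floor 6 mm above the bench. Origin: its centre, at bench height. Spare parking cup: empty at the start, and empty again at the end.
Mind the look-alikes: they are no part of the job. Of the things that look like the dropper, the largest one is meant.

How it is judged:
By the outcome, as a careful person would: the job done as asked, in the order asked, and still so for the second after the job is handed in, with the robot touching nothing.
It also fails if it takes over 144 s, if anything falls off the work surface, if the arm or the gripper's body presses on something with over 40 N, if the wrist force passes 120 N, or if a joint passes its speed limit or range.

## Robot

A 7-joint arm with a two-finger parallel gripper is mounted at the origin on a cart in front of the work surface, level with it; the furniture and walls round the work are solid. World frame = base frame: x ahead of the robot, y to its left, z up, the work surface at z = 0. Lengths are in m, angles in rad, forces in N, time in s.
With the tool pointing down it reaches from about 0.4 to 0.875 m from the base axis. Payload 19.3 kg.
Tool frame: the origin (TCP) lies midway between the tips of the shut fingers; the grasp point (between the pads) lies 19 mm behind it; z points along the fingers, y is the line along which they close (so a half turn about z gives the same grasp; the last joint's range is limited). The gripper opens to 85 mm and grips with 20 to 120 N. Pads are 22 mm wide; open, the fingers measure 114 mm over their backs; the gripper's body (76 mm by 85 mm) begins 54 mm behind the grasp point. The pads swing forward as they close: fully open they stand 13 mm farther back than shut.
Start: joints at [1.154, 0.521, -0.036, 1.599, 0.021, 1.021, -0.113], TCP at [0.212, -0.588, 0.231] pointing down, gripper open.
Joint ranges: [-2.91, 2.91], [-0.3, 2.13], [-1.5, 1.42], [0.17, 2.43], [-1.26, 4.41], [0.16, 1.93], [-2.52, 2.52]. Speed limits (rad/s): [1.89, 1.89, 2.39, 2.39, 3.01, 3.01, 3.01].

## Interface

Orientations are given as [roll, pitch, yaw] about the fixed x, y, z axes, in that order (R = Rz(yaw) Ry(pitch) Rx(roll)).
In Python, from workcell import telemetry, grab_frame, calibration, bot, outline_of, landmark_of gives the robot as it stands. The module is installed in compiled form; this text tells all that it offers.
- The arm moves only by the shell command python3 -m inch 'ROWS' [FORCE]. ROWS is JSON, a list of rows, each a list of 7 numbers: the shift along the tool's x, y, z in m, then the turn, a rotation vector about the tool's x, y, z in rad, then the closure, from 0 (fully open) to 1 (shut). A call has 1 to 5 rows; each row shifts and turns the commanded pose from where the row before left it, along the tool's axes as they then stand; what a row does not reach is not made up. A row lasts 1/10 s, in which the tool goes at most 50 mm and 8.59 degrees, less where a joint would pass 70% of its speed; a pose out of reach is approached as far as the arm can. A call is refused whole if a number of a shift passes 0.05 or a number of a turn 0.15, either way. A call with a gripper value outside its range is refused whole. The fingers move at their own pace and stop on an object; FORCE is the grip in N (left out, the last holds). Time passes only in rows, so rows that do not move let the fingers close. It gives the time, the measured TCP pose, the force, the opening and the grip force at its end, in the units of the state.
- telemetry.observe(): the state, without advancing time (a new reading comes with each control period).
- grab_frame(name): name is "side" or "top"; returns the picture (384x512x3 uint8, red, green, blue); there is no depth.
- calibration(name): a dict with "fovy" (degrees; the focal length in pixels is half the picture's height over the tangent of half this angle, whatever the lens; pixels are square), "cx", "cy" (the principal point, pixels), "pose" (4x4, takes a point from camera to world coordinates). Camera axes: x right, y down, z forward; pixel columns grow to the right and rows downward; lengths in m; the calibration is good to about 2 mm. A picture is of the moment at which its call begins. calibration takes no time and is no camera call.
- bot.job_done(): hands the job in; it is judged then, once.
Trained networks look in the newest picture that a camera, given by its name, has taken for a name from the list of things; names that differ only in an ending like _2 or _b are one class to them, and where a whole thing is asked for, a point or a joint stands for the part that bears it (a point fixed in the world has none). Each returns a list of dicts, best first, with "score" (0 to 1); they miss things now and then, are a little off and sometimes report something else, mostly with a low value. They report only what shows in the picture. A call takes as long as a camera call. They do not tell look-alikes from the thing itself.
- outline_of(label, camera): "region" (384x512 bool, what is visible of it) and "rect" ([left, top, right, bottom] in pixels, round what is visible of it).
- landmark_of(label, camera): "xy" ([column, row] in pixels: a listed point, or the origin of a listed thing).
The state is a dict: "clock": time; "qpos": joint angles; "qd": joint speeds; "joint_efforts": joint torques, N m; "position": TCP position; "tool_rot": TCP orientation; "force": force on the tool from outside, world axes, zero at the start; "moment": the same for the moment, N m; "grip_width": finger opening in m; "finger_force": force on a finger pad.
Only numpy, scipy, OpenCV 4.12 (cv2) and the standard library are available. Lean on these libraries where they do the work, as an engineer would, in place of code of your own. Each camera call takes 0.05 s, during which the arm holds its last target. There are 200 camera calls.

## Working session

There is one attempt and no reset: what is moved stays moved. The work goes in short steps, Python scripts to look and compute and a shell command to move; the robot and the scene stay as the last step left them, time stands still between calls to the robot, and variables do not carry over. Pictures are saved under pics/ and viewed, at most 14 in all, crops included, and the job is handed in when it is done.

```bash
mkdir -p pics; python3 - <<'E'
from workcell import telemetry, grab_frame, calibration
import cv2, numpy as np
for n in ("top","side"):
    cv2.imwrite(f"pics/{n}0.png", grab_frame(n)[:,:,::-1]); c=calibration(n); print(n,c["fovy"],c["cx"],c["cy"],np.round(c["pose"],3).tolist())
s=telemetry.observe(); print(s)
E
```

```text
top 52.800242750982996 261.6825326890957 194.93138517928247 [[0.162, -0.966, 0.201, 0.368], [-0.987, -0.16, 0.028, 0.01], [0.006, -0.202, -0.979, 0.985], [0.0, 0.0, 0.0, 1.0]]
side 48.97895348949145 250.37123905977663 195.22868530507185 [[0.999, -0.022, 0.046, 0.493], [-0.05, -0.596, 0.802, -0.69], [0.01, -0.803, -0.596, 0.592], [0.0, 0.0, 0.0, 1.0]]
{'clock': 0.1, 'qpos': array([ 1.15378045,  0.52193637, -0.03629876,  1.59993858,  0.0211982 ,
        1.02109496, -0.11276496]), 'qd': array([ 0.00077683, -0.0010451 ,  0.00116795, -0.00230969, -0.00031999,
        0.00057046,  0.00056738]), 'joint_efforts': array([ 6.62911669e-03, -9.28491354e+01,  1.98492184e+00, -3.70526004e+01,
        1.81856233e-02,  5.46369163e-03,  8.35345668e-05]), 'position': array([ 0.2122942 , -0.58752794,  0.23079929]), 'tool_rot': array([-3.14060357e+00,  8.16338825e-05,  3.46813945e-01]), 'force': array([ 0.13498025,  0.77151856, -0.04178361]), 'moment': array([ 0.00140983, -0.00143086,  0.02827722]), 'finger_force': 0.0, 'grip_width': 0.08501045025321685}
```

View pics/top0.png

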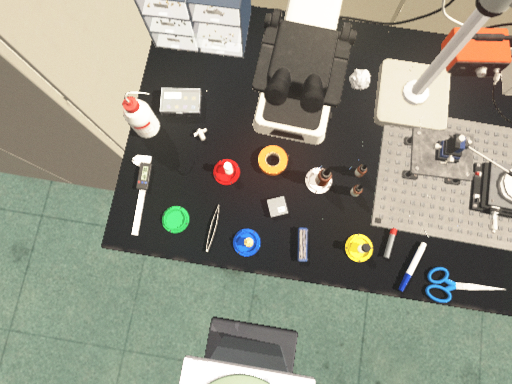

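View pics/side0.png

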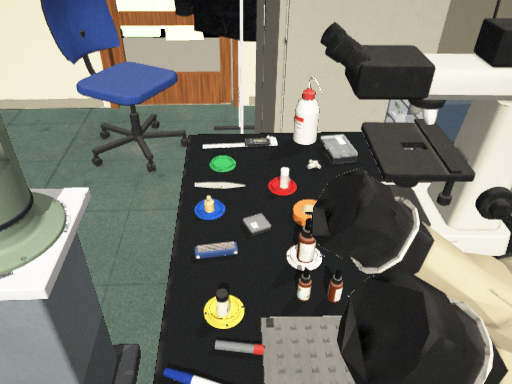

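The top view shows:
- Red (227,172) holds the white-capped vial, and blue (247,243) holds the brass weight.
- Yellow (359,248) holds the black-capped vial, and white (319,180) holds a dropper.
- Green (176,219) is empty.

There are three dropper candidates in the top view: (325,178), (361,171) and (357,190). The one in the white cup is clearly the largest. I'll measure everything and confirm that with an enlarged crop.

```bash
cat > h.py <<'E'
import numpy as np, cv2
from workcell import telemetry, grab_frame, calibration, outline_of, landmark_of
def ray(cam,uv):
    c=calibration(cam); f=192/np.tan(np.radians(c["fovy"]/2)); P=np.array(c["pose"])
    d=P[:3,:3]@np.array([(uv[0]-c["cx"])/f,(uv[1]-c["cy"])/f,1]); return P[:3,3],d
def atz(cam,uv,z):
    o,d=ray(cam,uv); return (o+d*(z-o[2])/d[2])
def tri(a,b):
    (o1,d1),(o2,d2)=ray("top",a),ray("side",b)
    s=np.linalg.lstsq(np.c_[d1,-d2],o2-o1,rcond=None)[0]
    p,q=o1+s[0]*d1,o2+s[1]*d2; return (p+q)/2,np.linalg.norm(p-q)
def uv(cam,p):
    c=calibration(cam); f=192/np.tan(np.radians(c["fovy"]/2)); P=np.array(c["pose"])
    q=P[:3,:3].T@(np.asarray(p)-P[:3,3]); return q[:2]/q[2]*f+[c["cx"],c["cy"]]
E
python3 - <<'E'
from h import *
T=grab_frame("top");S=grab_frame("side")
for n in ["nest_red","nest_yellow","nest_blue","nest_white","nest_green","dropper","weight","vial_black","vial_white"]:
    z=0 if n[0]=='n' else .006
    print(n)
    for cam in("top","side"):
        for r in landmark_of(n,cam)[:4]:
            if r["score"]>.3: print("  ",cam,round(r["score"],2),np.round(r["xy"],1),np.round(atz(cam,r["xy"],z)[:2],4))
a=cv2.resize(T[140:230,290:390],None,fx=4,fy=4,interpolation=2);b=cv2.resize(S[190:310,270:370],None,fx=3,fy=3,interpolation=2)
cv2.imwrite("pics/crop1.png",np.hstack([a,b])[:,:,::-1])
E
```

```text
nest_red
   top 0.58 [224.  172.8] [0.6123 0.1453]
   side 0.57 [281.1 185.5] [0.6153 0.1436]
nest_yellow
   top 0.72 [356.4 251.1] [ 0.466 -0.222]
   side 0.6 [225.9 310.2] [ 0.4797 -0.2237]
   side 0.35 [205.6 210.6] [0.4352 0.0526]
nest_blue
   top 0.71 [247.  241.6] [0.4445 0.055 ]
   side 0.93 [207.6 209.9] [0.4396 0.0549]
nest_white
   top 0.74 [318.5 180.5] [ 0.6324 -0.1029]
   side 0.86 [305.2 257.4] [ 0.6361 -0.1026]
nest_green
   top 0.91 [174.6 218.3] [0.4729 0.2484]
   side 0.85 [221.7 162.3] [0.4703 0.2546]
dropper
   top 0.49 [323.  177.5] [ 0.6407 -0.1127]
   top 0.47 [352.5 192.5] [ 0.6135 -0.1935]
   top 0.41 [358.7 176.3] [ 0.6592 -0.2045]
   side 0.86 [306.4 260. ] [ 0.6359 -0.1156]
   side 0.84 [301.6 293.2] [ 0.6145 -0.197 ]
   side 0.83 [334.3 294.8] [ 0.672 -0.203]
weight
   top 0.44 [249.7 242.5] [0.4429 0.0476]
   top 0.37 [171.4 219.4] [0.4682 0.2544]
   side 0.42 [212.3 207.2] [0.4503 0.0567]
vial_black
   top 0.48 [360.1 249.6] [ 0.4706 -0.2293]
   side 0.9 [224.2 313.2] [ 0.4769 -0.2345]
vial_white
   top 0.62 [226.2 170.4] [0.6182 0.14  ]
   side 0.54 [221.8 163.7] [0.4709 0.2382]
   side 0.48 [284.5 189.6] [0.6203 0.1181]
```

View pics/crop1.png

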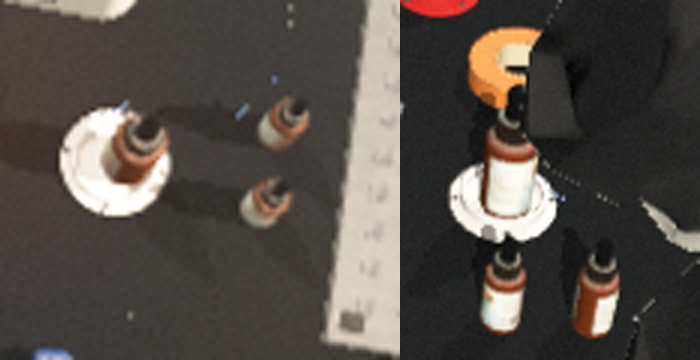

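The crop confirms it. The bottle in the white cup (top view about 325,178; side view 306,250) is clearly taller and wider than the two small ones, so it is the dropper meant. Next I'll refine the positions by fitting the known shapes to the outlines.

```bash
cat >> h.py <<'E'
from scipy.optimize import least_squares
PROF={"dropper":[(.0165,.006),(.0165,.066),(.007,.085),(.005,.108)],"weight":[(.0115,.006),(.0115,.03),(.006,.043)],
 "vial_black":[(.0115,.006),(.0115,.056)],"vial_white":[(.0115,.006),(.0115,.056)]}
NEST=[(.035,0),(.035,.004),(.0285,.012)]
A=np.linspace(0,2*np.pi,40,endpoint=False)
def box(cam,x,y,prof):
    q=np.array([uv(cam,(x+r*np.cos(a),y+r*np.sin(a),z)) for r,z in prof for a in A]); return np.r_[q.min(0),q.max(0)]
def fit(n,near,only=None):
    prof=PROF.get(n,NEST); rs=[]
    for cam in("top","side"):
        b0=box(cam,*near,prof)
        for r in outline_of(n,cam):
            R=np.array(r["rect"])+[0,0,1,1]
            if np.abs((R-b0)).max()<14: rs.append((cam,R)); break
    f=lambda p: np.concatenate([box(c,*p,prof)-R for c,R in rs])
    s=least_squares(f,near,loss="soft_l1",f_scale=1.); return s.x,[c for c,_ in rs],np.round(f(s.x),1)
E
python3 - <<'E'
from h import *
grab_frame("top");grab_frame("side")
for n,p in dict(nest_red=(.614,.144),nest_yellow=(.473,-.223),nest_blue=(.442,.055),nest_white=(.634,-.103),nest_green=(.471,.251),dropper=(.638,-.115),weight=(.445,.052),vial_black=(.474,-.232),vial_white=(.619,.13)).items():
    x,c,r=fit(n,p); print(n,np.round(x,4),c,r)
E
```

```text
Traceback (most recent call last):
  File "h.py", line 30, in fit
    s=least_squares(f,near,loss="soft_l1",f_scale=1.); return s.x,[c for c,_ in rs],np.round(f(s.x),1)
  File "h.py", line 29, in <lambda>
    f=lambda p: np.concatenate([box(c,*p,prof)-R for c,R in rs])
                                ~~~^^^^^^^^^^^
  File "h.py", line 21, in box
    q=np.array([uv(cam,(x+r*np.cos(a),y+r*np.sin(a),z)) for r,z in prof for a in A]); return np.r_[q.min(0),q.max(0)]
                ~~^^^^^^^^^^^^^^^^^^^^^^^^^^^^^^^^^^^^^
  File "h.py", line 13, in uv
    c=calibration(cam); f=192/np.tan(np.radians(c["fovy"]/2)); P=np.array(c["pose"])
ValueError: time passes only in moves, steps and waits
```

```bash
sed -i 's/^from workcell import telemetry.*/&\nimport functools\ncalibration=functools.lru_cache(calibration)/' h.py
cat > m.py <<'E'
from h import *
grab_frame("top");grab_frame("side")
for n,p in dict(nest_red=(.614,.144),nest_yellow=(.473,-.223),nest_blue=(.442,.055),nest_white=(.634,-.103),nest_green=(.471,.251),dropper=(.638,-.115),weight=(.445,.052),vial_black=(.474,-.232),vial_white=(.619,.13)).items():
    x,c,r=fit(n,p); print(n,np.round(x,4),c,r)
E
python3 m.py
```

```text
nest_red [0.6137 0.142 ] ['top', 'side'] [ 2.  -0.9 -0.1 -0.6 -0.8 -0.6 -0.7 -0.3]
nest_yellow [ 0.475 -0.228] ['top', 'side'] [ 2.3 -3.1  1.2 -0.7 -5.  -0.6 -0.2 -1. ]
nest_blue [0.4427 0.0539] ['top', 'side'] [ 1.6  0.1  0.7 -0.4  0.5 -3.2 -2.  -3.5]
nest_white [ 0.635  -0.1039] ['top', 'side'] [ 0.5  2.   4.1 -1.6  0.4 -2.4 -0.6 -0.5]
nest_green [0.4756 0.2449] ['top', 'side'] [ 0.6 -0.2 -0.5 -1.1 -0.   0.9 -3.1 -0.5]
dropper [ 0.6349 -0.1162] ['top', 'side'] [-0.3  3.  -0.2  3.7  0.7 -3.2  1.9  0.9]
weight [0.4459 0.0484] ['top', 'side'] [ 1.4 -3.2  0.5 -2.  -2.  -2.1 -2.9 -0.7]
vial_black [ 0.4783 -0.2343] ['top', 'side'] [ 0.7 -1.9  0.1 -0.6 -0.9 -2.  -0.4  0.6]
vial_white [0.6235 0.1294] ['side'] [ 1.7 -4.  -1.5  2.7]
```

```bash
cat > ov.py <<'E'
from h import *
import sys
def overlay(fn,items):
    I={c:grab_frame(c) for c in("top","side")}; rows=[]
    for cam in I:
        t=[]
        for (nx,ny),n,(x,y) in items:
            c=np.round(uv(cam,(nx,ny,.02))).astype(int); k=5
            o=c-[16,26]; o=np.clip(o,0,[512-32,384-52]) if 0 else c-[20,22]
            im=cv2.resize(np.ascontiguousarray(I[cam][o[1]:o[1]+48,o[0]:o[0]+40][:,:,::-1]),None,fx=4,fy=4,interpolation=1)
            def ring(px,py,r,z,col):
                q=np.array([(uv(cam,(px+r*np.cos(a),py+r*np.sin(a),z))-o+.5)*4 for a in A]); cv2.polylines(im,[np.round(q).astype(int)],True,col,1)
            ring(nx,ny,.035,.0,(255,0,255));ring(nx,ny,.0285,.012,(255,255,0))
            if n:
                for r,z in (PROF[n][0],PROF[n][-1],PROF[n][1]): ring(x,y,r,z,(0,255,0))
            t.append(im)
        rows.append(np.hstack(t))
    cv2.imwrite(fn,np.vstack(rows))
E
python3 - <<'E'
from ov import *
overlay("pics/ov1.png",[((.6137,.142),"vial_white",(.6187,.133)),((.475,-.228),"vial_black",(.478,-.233)),((.4427,.0539),"weight",(.4459,.0484)),((.635,-.104),"dropper",(.635,-.112)),((.4730,.2465),None,(0,0))])
E
```

```text
(no output)
```

View pics/ov1.png

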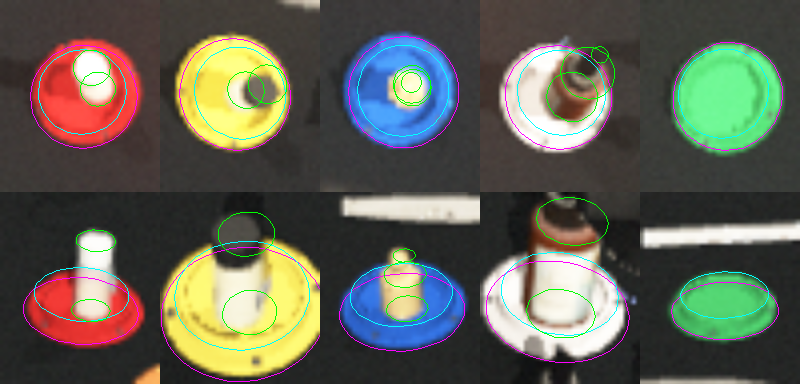

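The overlays agree to about 1 px for the cups, with small shifts needed for the vials and the dropper. I'll check the dropper tip, (327.5,171) in top and (308.5,223) in side, and the vial caps by triangulation.

```bash
python3 - <<'E'
from h import *
def scr(k,cam,p,n):
    o=np.round(uv(cam,(*n,.02))).astype(int)-[20,22]; return o+(np.array(p)-[160*k,0 if cam=="top" else 192])/4-.5
print("drop",tri((327.5,171),(308.5,223)), atz("top",(327.5,171),.106))
R=(.6137,.142);Y=(.475,-.228);B=(.4427,.0539);W=(.635,-.104)
print("vw",tri(scr(0,"top",(91,65),R),scr(0,"side",(96,240),R)))
print("vb",tri(scr(1,"top",(263,90),Y),scr(1,"side",(235,231),Y)))
print("wt",tri(scr(2,"top",(411,84),B),scr(2,"side",(401,256),B)))
E
```

```text
drop (array([ 0.6330332 , -0.11001196,  0.09531396]), np.float64(0.0008053548731091031)) [ 0.63026723 -0.10857919  0.106     ]
vw (array([0.61965666, 0.13341507, 0.05594344]), np.float64(0.0010353941184512504))
vb (array([ 0.47370389, -0.23108672,  0.05548344]), np.float64(0.0005049783350756687))
wt (array([0.4445695 , 0.04810296, 0.04259064]), np.float64(0.0002766110620981882))
```

Heights agree with the known sizes. The refined positions are vw (.620,.133), vb (.474,-.231), wt (.4446,.048) and dropper (.632,-.109). First I'll square the tool.

```bash
python3 -m inch '[[0,0,0,0,0,0.116,0],[0,0,0,0,0,0.116,0],[0,0,0,0,0,0.116,0],[0,0,0,0,0,0,0]]'; python3 - <<'E'
from h import *
s=telemetry.observe();print(s["qpos"].round(3),s["position"].round(4),s["tool_rot"].round(4))
print("eyepiece", tri((313,95),(335,40)), tri((275,80),(335,40)))
E
```

```text
clock: 2.8
position: [0.2125, -0.5878, 0.2313]
tool_rot: [3.142, 0.0, -0.003]
force: [0.0, 0.3, 0.1]
grip_width: 0.0856
finger_force: 0.0
[ 1.096  0.522  0.049  1.603 -0.028  1.017 -0.421] [ 0.2125 -0.5878  0.2313] [ 3.1415e+00  2.0000e-04 -3.2000e-03]
eyepiece (array([ 0.66262258, -0.02863481,  0.39872565]), np.float64(0.007470856076681094)) (array([0.68322375, 0.0377323 , 0.38111591]), np.float64(0.016144387003739758))
```

```bash
python3 -m inch '[[0.0208,-0.0375,0,0,0,0,0],[0.0208,-0.0375,0,0,0,0,0],[0.0208,-0.0375,0,0,0,0,0],[0.0208,-0.0375,0,0,0,0,0],[0.0208,-0.0375,0,0,0,0,0]]'; python3 -m inch '[[0.0208,-0.0375,0,0,0,0,0],[0.0208,-0.0375,0,0,0,0,0],[0.0208,-0.0375,0,0,0,0,0],[0.0208,-0.0375,0,0,0,0,0],[0,0,0,0,0,0,0]]';  python3 -m inch '[[0.0064,-0.0425,0,0,0,0,0],[0.0064,-0.0425,0,0,0,0,0],[0.0064,-0.0425,0,0,0,0,0],[0.0064,-0.0425,0,0,0,0,0],[0.0064,-0.0425,0,0,0,0,0]]'; python3 -m inch '[[0.0064,-0.0425,0,0,0,0,0],[0.0064,-0.0425,0,0,0,0,0],[0,0,0,0,0,0,0],[0,0,0,0,0,0,0]]'; python3 -c "
from h import *
s=telemetry.observe();print(s['qpos'].round(3),s['position'].round(4))"
```

```text
clock: 3.3
position: [0.3172, -0.3989, 0.2314]
tool_rot: [3.141, -0.0, 0.003]
force: [1.9, -0.0, 0.6]
grip_width: 0.0854
finger_force: 0.0
clock: 3.8
position: [0.4027, -0.2459, 0.2316]
tool_rot: [-3.141, -0.001, 0.01]
force: [0.5, -0.7, -0.7]
grip_width: 0.0854
finger_force: 0.0
clock: 4.3
position: [0.4324, -0.0366, 0.2316]
tool_rot: [3.141, -0.001, 0.002]
force: [1.2, 0.3, 0.2]
grip_width: 0.0853
finger_force: 0.0
clock: 4.7
position: [0.4452, 0.0474, 0.2313]
tool_rot: [3.141, -0.0, 0.003]
force: [-0.5, -0.6, 0.0]
grip_width: 0.0856
finger_force: 0.0
[-0.018  0.249 -0.261  2.035  0.084  0.867 -1.893] [0.4452 0.0474 0.2313]
```

```bash
python3 -m inch '[[0,0,0,0,0,-0.143,0],[0,0,0,0,0,-0.143,0],[0,0,0,0,0,-0.143,0],[0,0,0,0,0,-0.143,0],[0,0,0,0,0,-0.143,0]]'; python3 -m inch '[[0,0,0,0,0,-0.143,0],[0,0,0,0,0,-0.143,0],[0,0,0,0,0,-0.143,0],[0,0,0,0,0,-0.143,0],[0,0,0,0,0,-0.143,0]]'; python3 -m inch '[[0,0,0,0,0,-0.143,0],[0,0,0.04,0,0,0,0],[0,0,0.04,0,0,0,0],[0,0,0.04,0,0,0,0],[0,0,0,0,0,0,0]]'; python3 -c "
from ov import *
s=telemetry.observe();print(s['qpos'].round(3),s['position'].round(4))
t=grab_frame('top')[180:300,190:310];u=grab_frame('side')[130:250,150:270]
cv2.imwrite('pics/d1.png',cv2.resize(np.hstack([t,u]),None,fx=3,fy=3)[:,:,::-1])"
```

```text
clock: 5.2
position: [0.4452, 0.0454, 0.2314]
tool_rot: [3.141, 0.0, 0.72]
force: [0.1, 0.2, 1.0]
grip_width: 0.0853
finger_force: 0.0
clock: 5.7
position: [0.4452, 0.0454, 0.2313]
tool_rot: [3.141, 0.001, 1.435]
force: [-0.8, 0.4, 0.4]
grip_width: 0.0855
finger_force: 0.0
clock: 6.2
position: [0.4428, 0.0454, 0.108]
tool_rot: [-3.135, 0.001, 1.572]
force: [0.3, 1.0, 0.7]
grip_width: 0.0851
finger_force: 0.0
[ 0.126  0.476 -0.458  2.142  0.363  0.604 -0.589] [0.4428 0.0454 0.108 ]
```

View pics/d1.png

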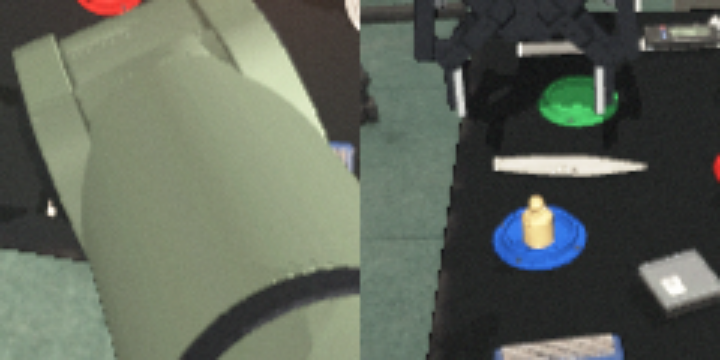

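The side view shows the open gripper above blue cup, roughly centred on the weight. The top view is blocked by the forearm. Now descending and gripping.

```bash
python3 -m inch '[[0.0027,0.0018,0.023,0,0,0,0],[0,0,0.023,0,0,0,0],[0,0,0.023,0,0,0,0],[0,0,0.023,0,0,0,0],[0,0,0,0,0,0,0]]' 40; python3 -m inch '[[0,0,0,0,0,0,1],[0,0,0,0,0,0,1],[0,0,0,0,0,0,1],[0,0,0,0,0,0,1],[0,0,0,0,0,0,1]]' 40;python3 -m inch '[[0,0,0,0,0,0,1],[0,0,0,0,0,0,1],[0,0,0,0,0,0,1],[0,0,0,0,0,0,1],[0,0,0,0,0,0,1]]' 40
```

```text
clock: 6.8
position: [0.4474, 0.0492, 0.0195]
tool_rot: [-3.142, 0.001, 1.572]
force: [0.4, 1.0, 1.4]
grip_width: 0.0854
finger_force: 0.0
clock: 7.3
position: [0.4474, 0.0495, 0.02]
tool_rot: [3.14, 0.0, 1.572]
force: [-2.0, -0.4, 17.5]
grip_width: 0.0218
finger_force: 38.4
clock: 7.8
position: [0.4474, 0.0495, 0.02]
tool_rot: [3.141, 0.0, 1.572]
force: [-2.4, -0.5, 16.8]
grip_width: 0.0218
finger_force: 38.4
```

The 17 N upward push and 21.8 mm width mean the pads sit on the weight's shoulder. I'll reopen partly, go 5 mm lower and regrip.

```bash
python3 -m inch '[[0,0,0,0,0,0,0.4],[0,0,0,0,0,0,0.4],[0,-0.0025,0.005,0,0,0,0.4],[0,0,0,0,0,0,0.4],[0,0,0,0,0,0,0.4]]' 40; python3 -m inch '[[0,0,0,0,0,0,1],[0,0,0,0,0,0,1],[0,0,0,0,0,0,1],[0,0,0,0,0,0,1],[0,0,0,0,0,0,1]]' 40
```

```text
clock: 8.3
position: [0.4442, 0.0497, 0.0141]
tool_rot: [-3.141, 0.0, 1.572]
force: [0.3, 0.7, 0.1]
grip_width: 0.0513
finger_force: 0.0
clock: 8.8
position: [0.4445, 0.0497, 0.0145]
tool_rot: [3.141, -0.0, 1.572]
force: [-0.4, 0.7, 5.6]
grip_width: 0.0219
finger_force: 38.9
```

```bash
python3 -m inch '[[0,0,-0.015,0,0,0,1],[0,0,-0.03,0,0,0,1],[0,0,-0.03,0,0,0,1],[0,0,-0.03,0,0,0,1],[0,0,0,0,0,0,1]]'; python3 -m inch '[[0.0394,0.0057,0,0,0,0,1],[0.0394,0.0057,0,0,0,0,1],[0.0394,0.0057,0,0,0,0,1],[0.0394,0.0057,0,0,0,0,1],[0.0394,0.0057,0,0,0,0,1]]';python3 -m inch '[[0,0,0,0,0,0,1],[0,0,0,0,0,0,1]]'; python3 -c "
from ov import *
s=telemetry.observe();print(s['qpos'].round(3),s['position'].round(4))
t=grab_frame('top')[140:290,120:270];u=grab_frame('side')[80:230,150:300]
cv2.imwrite('pics/d2.png',cv2.resize(np.hstack([t,u]),None,fx=2.6,fy=2.6)[:,:,::-1])"
```

```text
clock: 9.3
position: [0.446, 0.0497, 0.1222]
tool_rot: [3.137, -0.0, 1.571]
force: [0.0, -0.9, -1.5]
grip_width: 0.0222
finger_force: 39.3
clock: 9.8
position: [0.4726, 0.2481, 0.1185]
tool_rot: [-3.141, 0.001, 1.572]
force: [0.4, -0.1, -1.2]
grip_width: 0.022
finger_force: 39.3
clock: 10.0
position: [0.4722, 0.2471, 0.1183]
tool_rot: [-3.14, 0.001, 1.573]
force: [-0.6, -0.8, -0.4]
grip_width: 0.0219
finger_force: 39.4
[-0.246  0.569 -0.472  1.921  0.372  0.739 -0.931] [0.4722 0.2471 0.1183]
```

View pics/d2.png

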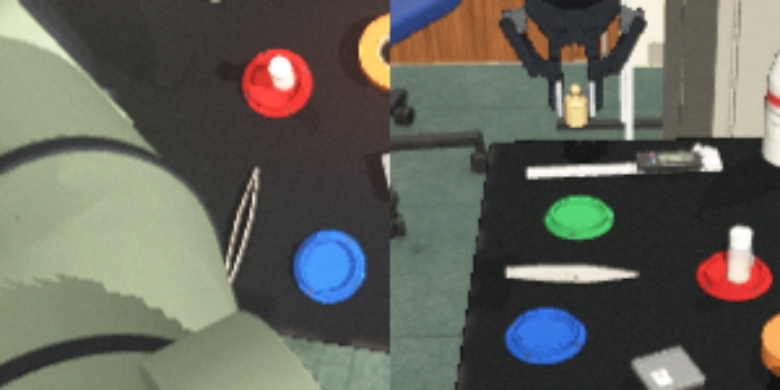

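The weight is held upright over green, blue is empty and the other cups are undisturbed. Placing it.

```bash
python3 -m inch '[[0,0,0.03,0,0,0,1],[0,0,0.03,0,0,0,1],[0,0,0.025,0,0,0,1],[0,0,0.014,0,0,0,1],[0,0,0,0,0,0,1]]'; python3 -m inch '[[0,0,0.004,0,0,0,1],[0,0,0,0,0,0,1],[0,0,0,0,0,0,1]]'
```

```text
clock: 10.6
position: [0.4721, 0.2455, 0.019]
tool_rot: [-3.139, 0.002, 1.571]
force: [-0.5, -0.4, -0.3]
grip_width: 0.0217
finger_force: 39.4
clock: 10.9
position: [0.4733, 0.2467, 0.0171]
tool_rot: [3.141, -0.001, 1.571]
force: [-0.3, -1.0, 0.0]
grip_width: 0.0219
finger_force: 39.4
```

```bash
python3 -m inch '[[0,0,0.002,0,0,0,1],[0,0,0,0,0,0,1],[0,0,0,0,0,0,1]]';  python3 -m inch '[[0,0,0,0,0,0,0.5],[0,0,0,0,0,0,0.5],[0,0,0,0,0,0,0.3],[0,0,0,0,0,0,0],[0,0,0,0,0,0,0]]'; python3 -m inch '[[0,0,-0.03,0,0,0,0],[0,0,-0.03,0,0,0,0],[0,0,-0.04,0,0,0,0],[0,0,-0.04,0,0,0,0],[0,0,0,0,0,0,0]]'
```

```text
clock: 11.2
position: [0.473, 0.2467, 0.0145]
tool_rot: [3.141, -0.0, 1.572]
force: [0.4, -0.6, 1.1]
grip_width: 0.0215
finger_force: 39.4
clock: 11.7
position: [0.4728, 0.2466, 0.0143]
tool_rot: [-3.142, 0.0, 1.572]
force: [0.0, 0.4, 0.3]
grip_width: 0.0831
finger_force: 0.0
clock: 12.2
position: [0.4746, 0.2478, 0.1589]
tool_rot: [3.136, -0.003, 1.571]
force: [0.2, -0.5, 0.2]
grip_width: 0.0854
finger_force: 0.0
```

```bash
for i in 1; do python3 -m inch '[[-0.04,0,0,0,0,0,0],[-0.04,0,0,0,0,0,0],[-0.04,0,0,0,0,0,0],[-0.04,0,0,0,0,0,0],[-0.04,0,0,0,0,0,0]]'; python3 -m inch '[[-0.04,0,0,0,0,0,0],[-0.04,0,0,0,0,0,0],[-0.04,0,0,0,0,0,0],[-0.04,0,0,0,0,0,0],[-0.04,0,0,0,0,0,0]]'; python3 -m inch '[[-0.04,0,0,0,0,0,0],[-0.04,0,0,0,0,0,0],[0,0,0,0,0,0,0],[0,0,0,0,0,0,0]]'; done;  python3 -c "
from ov import *
s=telemetry.observe();print(s['qpos'].round(3),s['position'].round(4))
t=grab_frame('top')[140:290,120:270];u=grab_frame('side')[130:330,130:280]
t=cv2.copyMakeBorder(t,0,50,0,0,0)
cv2.imwrite('pics/d3.png',cv2.resize(np.hstack([t,u]),None,fx=2.6,fy=2.6)[:,:,::-1])"
```

```text
clock: 12.7
position: [0.4727, 0.045, 0.1542]
tool_rot: [-3.142, 0.0, 1.572]
force: [0.9, -0.3, 0.8]
grip_width: 0.0851
finger_force: 0.0
clock: 13.2
position: [0.4728, -0.1551, 0.1542]
tool_rot: [-3.142, 0.0, 1.572]
force: [0.9, 0.3, 0.5]
grip_width: 0.0853
finger_force: 0.0
clock: 13.6
position: [0.4729, -0.2339, 0.1539]
tool_rot: [-3.141, -0.0, 1.57]
force: [-1.0, 0.8, -0.1]
grip_width: 0.0855
finger_force: 0.0
[ 0.68   0.501 -0.445  1.912  0.294  0.793  0.073] [ 0.4729 -0.2339  0.1539]
```

View pics/d3.png

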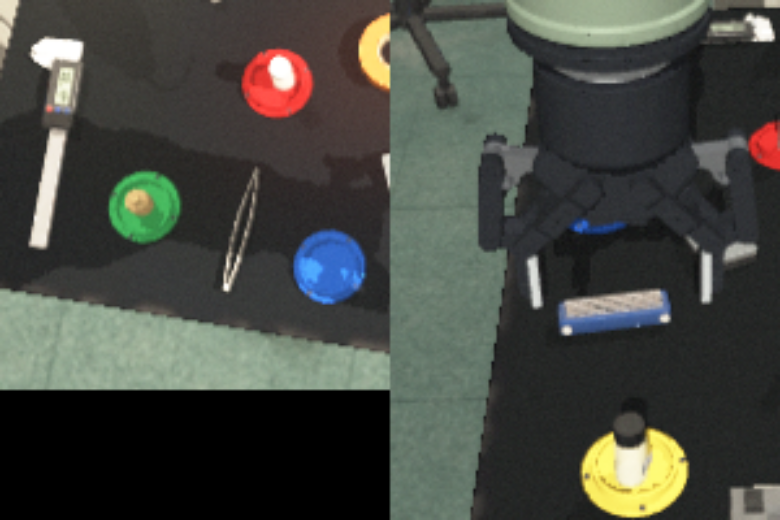

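The weight stands in the green cup, and the gripper is over the black-capped vial. Descending and gripping gently.

```bash
python3 -m inch '[[0.0028,0.0008,0.04,0,0,0,0],[0,0,0.04,0,0,0,0],[0,0,0.035,0,0,0,0],[0,0,0.02,0,0,0,0],[0,0,0,0,0,0,0]]' 30; python3 -m inch '[[0,0,0,0,0,0,1],[0,0,0,0,0,0,1],[0,0,0,0,0,0,1],[0,0,0,0,0,0,1],[0,0,0,0,0,0,1]]' 30
```

```text
clock: 14.2
position: [0.473, -0.2286, 0.0172]
tool_rot: [-3.138, -0.002, 1.574]
force: [0.2, -0.7, 1.2]
grip_width: 0.085
finger_force: 0.0
clock: 14.7
position: [0.4744, -0.2308, 0.0201]
tool_rot: [3.141, 0.001, 1.572]
force: [-1.2, 0.5, 10.5]
grip_width: 0.0221
finger_force: 28.9
```

```bash
python3 -m inch '[[0,0,-0.015,0,0,0,1],[0,0,-0.03,0,0,0,1],[0,0,-0.03,0,0,0,1],[0,0,-0.03,0,0,0,1],[0,0,0,0,0,0,1]]'; python3 -m inch '[[0.0408,-0.0045,0,0,0,0,1],[0.0408,-0.0045,0,0,0,0,1],[0.0408,-0.0045,0,0,0,0,1],[0.0408,-0.0045,0,0,0,0,1],[0.0408,-0.0045,0,0,0,0,1]]';python3 -m inch '[[0.0408,-0.0045,0,0,0,0,1],[0.0408,-0.0045,0,0,0,0,1],[0,0,0,0,0,0,1],[0,0,0,0,0,0,1]]'
```

```text
clock: 15.2
position: [0.4757, -0.2313, 0.1287]
tool_rot: [3.136, 0.002, 1.571]
force: [1.0, 0.1, -0.6]
grip_width: 0.0221
finger_force: 29.5
clock: 15.7
position: [0.4508, -0.0252, 0.1247]
tool_rot: [3.141, 0.0, 1.572]
force: [1.3, 0.2, -0.5]
grip_width: 0.0219
finger_force: 29.5
clock: 16.1
position: [0.4421, 0.0556, 0.1246]
tool_rot: [3.141, 0.0, 1.574]
force: [0.4, -1.6, 0.7]
grip_width: 0.0223
finger_force: 29.5
```

Lower by 0.1035 to z≈.021, then settle and release.

```bash
python3 -m inch '[[0,0,0.03,0,0,0,1],[0,0,0.03,0,0,0,1],[0,0,0.025,0,0,0,1],[0,0,0.014,0,0,0,1],[0,0,0,0,0,0,1]]'; python3 -m inch '[[0,0,0.004,0,0,0,1],[0,0,0,0,0,0,1],[0,0,0,0,0,0,1]]'
```

```text
clock: 16.6
position: [0.4414, 0.0537, 0.024]
tool_rot: [-3.139, 0.001, 1.57]
force: [0.6, 0.2, 0.9]
grip_width: 0.0222
finger_force: 29.5
clock: 16.9
position: [0.4427, 0.0547, 0.022]
tool_rot: [3.141, -0.0, 1.571]
force: [-0.1, 0.3, 0.5]
grip_width: 0.0223
finger_force: 29.5
```

```bash
python3 -m inch '[[0,0,0.002,0,0,0,1],[0,0,0,0,0,0,1],[0,0,0,0,0,0,1]]';  python3 -m inch '[[0,0,0,0,0,0,0.5],[0,0,0,0,0,0,0.5],[0,0,0,0,0,0,0.3],[0,0,0,0,0,0,0],[0,0,0,0,0,0,0]]'; python3 -m inch '[[0,0,-0.03,0,0,0,0],[0,0,-0.03,0,0,0,0],[0,0,-0.04,0,0,0,0],[0,0,-0.03,0,0,0,0],[0,0,0,0,0,0,0]]'; python3 -m inch '[[0.0384,0.006,0,0,0,0,0],[0.0384,0.006,0,0,0,0,0],[0.0384,0.006,0,0,0,0,0],[0.0384,0.006,0,0,0,0,0],[0.0384,0.006,0,0,0,0,0]]'; python3 -m inch '[[0,0,0,0,0,0,0],[0,0,0,0,0,0,0]]'; python3 -c "
from ov import *
t=grab_frame('top')[200:290,220:310];u=grab_frame('side')[160:250,160:250]
cv2.imwrite('pics/d4.png',cv2.resize(np.hstack([t,u]),None,fx=3,fy=3)[:,:,::-1])"
```

```text
clock: 17.2
position: [0.443, 0.055, 0.0199]
tool_rot: [3.14, -0.0, 1.572]
force: [0.9, -0.5, 7.7]
grip_width: 0.0221
finger_force: 30.8
clock: 17.7
position: [0.4423, 0.055, 0.0193]
tool_rot: [-3.141, -0.0, 1.572]
force: [-0.5, -0.6, 0.1]
grip_width: 0.0838
finger_force: 0.0
clock: 18.2
position: [0.4439, 0.0552, 0.1525]
tool_rot: [3.136, -0.0, 1.571]
force: [-0.1, -0.3, -1.1]
grip_width: 0.0853
finger_force: 0.0
clock: 18.7
position: [0.4719, 0.2485, 0.1487]
tool_rot: [-3.141, 0.001, 1.572]
force: [0.9, -0.3, -0.3]
grip_width: 0.0856
finger_force: 0.0
clock: 18.9
position: [0.4715, 0.2476, 0.1485]
tool_rot: [-3.141, 0.0, 1.573]
force: [0.0, -0.3, 0.6]
grip_width: 0.0855
finger_force: 0.0
```

View pics/d4.png

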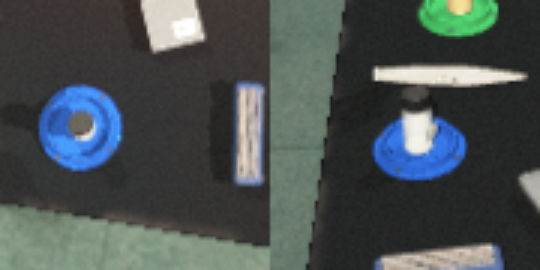

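The black-capped vial stands upright in the blue cup. Now picking up the weight in green.

```bash
python3 -m inch '[[-0.001,0.0015,0.04,0,0,0,0],[0,0,0.04,0,0,0,0],[0,0,0.035,0,0,0,0],[0,0,0.02,0,0,0,0],[0,0,0,0,0,0,0]]' 40; python3 -m inch '[[0,0,0,0,0,0,1],[0,0,0,0,0,0,1],[0,0,0,0,0,0,1],[0,0,0,0,0,0,1],[0,0,0,0,0,0,1]]' 40;  python3 -m inch '[[0,0,-0.015,0,0,0,1],[0,0,-0.03,0,0,0,1],[0,0,-0.03,0,0,0,1],[0,0,-0.03,0,0,0,1],[0,0,0,0,0,0,1]]'
```

```text
clock: 19.5
position: [0.4724, 0.2443, 0.0121]
tool_rot: [-3.138, 0.002, 1.571]
force: [0.1, -0.2, 0.4]
grip_width: 0.0858
finger_force: 0.0
clock: 20.0
position: [0.474, 0.2461, 0.0151]
tool_rot: [3.141, -0.0, 1.572]
force: [-0.6, -1.8, 11.3]
grip_width: 0.0218
finger_force: 38.6
clock: 20.5
position: [0.4751, 0.247, 0.1237]
tool_rot: [3.137, -0.003, 1.572]
force: [0.8, -0.2, -0.5]
grip_width: 0.0219
finger_force: 39.3
```

```bash
python3 -m inch '[[-0.0394,0,0,0,0,0,1],[-0.0394,0,0,0,0,0,1],[-0.0394,0,0,0,0,0,1],[-0.0394,0,0,0,0,0,1],[-0.0394,0,0,0,0,0,1]]'; python3 -m inch '[[-0.0394,0,0,0,0,0,1],[-0.0394,0,0,0,0,0,1],[-0.0394,0,0,0,0,0,1],[-0.0394,0,0,0,0,0,1],[-0.0394,0,0,0,0,0,1]]'; python3 -m inch '[[-0.0394,0,0,0,0,0,1],[-0.0394,0,0,0,0,0,1],[0,0,0,0,0,0,1],[0,0,0,0,0,0,1]]'; python3 -m inch '[[0,0,0.03,0,0,0,1],[0,0,0.03,0,0,0,1],[0,0,0.025,0,0,0,1],[0,0,0.014,0,0,0,1],[0,0,0,0,0,0,1]]'; python3 -m inch '[[0,0,0.003,0,0,0,1],[0,0,0,0,0,0,1],[0,0,0,0,0,0,1]]'
```

```text
clock: 21.0
position: [0.4734, 0.0475, 0.1197]
tool_rot: [3.141, 0.0, 1.572]
force: [1.9, -0.7, -0.2]
grip_width: 0.022
finger_force: 39.3
clock: 21.5
position: [0.4736, -0.1496, 0.1197]
tool_rot: [3.141, 0.0, 1.572]
force: [0.6, 0.3, -1.0]
grip_width: 0.0218
finger_force: 39.3
clock: 21.9
position: [0.4737, -0.2272, 0.1194]
tool_rot: [-3.141, -0.0, 1.57]
force: [-1.0, 0.8, -0.9]
grip_width: 0.0221
finger_force: 39.3
clock: 22.4
position: [0.4735, -0.2253, 0.0192]
tool_rot: [-3.139, -0.001, 1.573]
force: [-0.7, -0.0, -1.1]
grip_width: 0.0216
finger_force: 39.4
clock: 22.7
position: [0.4745, -0.2269, 0.0182]
tool_rot: [3.14, 0.001, 1.572]
force: [0.5, -0.2, -0.8]
grip_width: 0.0219
finger_force: 39.4
```

```bash
python3 -m inch '[[0,0,0.003,0,0,0,1],[0,0,0,0,0,0,1],[0,0,0,0,0,0,1]]';  python3 -m inch '[[0,0,0,0,0,0,0.5],[0,0,0,0,0,0,0.5],[0,0,0,0,0,0,0.3],[0,0,0,0,0,0,0],[0,0,0,0,0,0,0]]'; python3 -m inch '[[0,0,-0.03,0,0,0,0],[0,0,-0.03,0,0,0,0],[0,0,-0.04,0,0,0,0],[0,0,-0.035,0,0,0,0],[0,0,0,0,0,0,0]]'; python3 -m inch '[[0.04,0,0,0,0,0,0],[0.04,0,0,0,0,0,0],[0.04,0,0,0,0,0,0],[0.04,0,0,0,0,0,0],[0.04,0,0,0,0,0,0]]'; python3 -m inch '[[0.04,0,0,0,0,0,0],[0.04,0,0,0,0,0,0],[0.04,0,0,0,0,0,0],[0.04,0,0,0,0,0,0],[0,0,0,0,0,0,0]]'; python3 -c "
from ov import *
s=telemetry.observe();print(s['qpos'].round(3),s['position'].round(4))
t=grab_frame('top');u=grab_frame('side')
cv2.imwrite('pics/d5.png',np.hstack([cv2.resize(t[120:320,140:400],None,fx=1.5,fy=1.5),cv2.resize(u[60:360,180:460],None,fx=1,fy=1)])[:,:,::-1])"
```

```text
clock: 23.0
position: [0.4746, -0.2271, 0.0151]
tool_rot: [3.14, 0.001, 1.572]
force: [-2.3, 0.1, 13.1]
grip_width: 0.0215
finger_force: 40.8
clock: 23.5
position: [0.4741, -0.2267, 0.0143]
tool_rot: [3.142, -0.0, 1.572]
force: [0.8, 0.1, -0.0]
grip_width: 0.0834
finger_force: 0.0
clock: 24.0
position: [0.4759, -0.2275, 0.1534]
tool_rot: [3.136, 0.003, 1.571]
force: [0.7, -0.4, -0.7]
grip_width: 0.0854
finger_force: 0.0
clock: 24.5
position: [0.4735, -0.0253, 0.1491]
tool_rot: [-3.141, 0.0, 1.572]
force: [0.5, -0.6, -0.1]
grip_width: 0.0857
finger_force: 0.0
clock: 25.0
position: [0.4731, 0.1387, 0.1493]
tool_rot: [3.141, -0.003, 1.578]
force: [-0.7, -1.3, 0.5]
grip_width: 0.0854
finger_force: 0.0
[ 0.022  0.477 -0.555  1.999  0.356  0.759 -0.737] [0.4731 0.1387 0.1493]
```

View pics/d5.png

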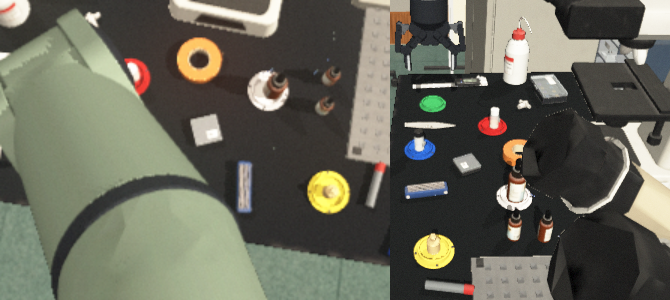

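The weight is in yellow. Now to the white-capped vial in red.

```bash
python3 -m inch '[[-0.001,0.0365,0,0,0,0,0],[-0.001,0.0365,0,0,0,0,0],[-0.001,0.0365,0,0,0,0,0],[-0.001,0.0365,0,0,0,0,0],[0,0,0,0,0,0,0]]';python3 -m inch '[[0,0,0,0,0,0,0]]'
```

```text
clock: 25.6
position: [0.623, 0.1267, 0.1483]
tool_rot: [3.141, 0.0, 1.568]
force: [-1.8, 0.1, -0.5]
grip_width: 0.0852
finger_force: 0.0
clock: 25.7
position: [0.6196, 0.1278, 0.1484]
tool_rot: [-3.14, 0.0, 1.57]
force: [0.4, -0.6, -0.4]
grip_width: 0.0853
finger_force: 0.0
```

```bash
python3 -m inch '[[0.0055,0,0.04,0,0,0,0],[0,0,0.04,0,0,0,0],[0,0,0.03,0,0,0,0],[0,0,0.018,0,0,0,0],[0,0,0,0,0,0,0]]' 30; python3 -m inch '[[0,0,0,0,0,0,0],[0,0,0,0,0,0,1],[0,0,0,0,0,0,1],[0,0,0,0,0,0,1],[0,0,0,0,0,0,1]]' 30;python3 -m inch '[[0,0,0,0,0,0,1],[0,0,0,0,0,0,1]]' 30
```

```text
clock: 26.2
position: [0.6182, 0.1342, 0.0196]
tool_rot: [-3.138, 0.001, 1.572]
force: [0.0, -0.8, 0.9]
grip_width: 0.0851
finger_force: 0.0
clock: 26.7
position: [0.6199, 0.1349, 0.0218]
tool_rot: [3.141, -0.0, 1.572]
force: [0.5, -0.2, -0.2]
grip_width: 0.0275
finger_force: 0.0
clock: 26.9
position: [0.6199, 0.1349, 0.0218]
tool_rot: [3.141, 0.0, 1.572]
force: [-1.1, -1.7, 6.6]
grip_width: 0.0226
finger_force: 29.1
```

```bash
python3 -m inch '[[0,0,-0.015,0,0,0,1],[0,0,-0.03,0,0,0,1],[0,0,-0.03,0,0,0,1],[0,0,-0.03,0,0,0,1],[0,0,0,0,0,0,1]]'; python3 -m inch '[[0.0223,-0.0294,0,0,0,0,1],[0.0223,-0.0294,0,0,0,0,1],[0.0223,-0.0294,0,0,0,0,1],[0.0223,-0.0294,0,0,0,0,1],[0.0223,-0.0294,0,0,0,0,1]]';python3 -m inch '[[0,0,0,0,0,0,1],[0,0,0,0,0,0,1]]'
```

```text
clock: 27.4
position: [0.6216, 0.1356, 0.1313]
tool_rot: [3.136, -0.002, 1.572]
force: [0.2, 0.6, 0.6]
grip_width: 0.022
finger_force: 29.5
clock: 27.9
position: [0.4713, 0.2469, 0.1267]
tool_rot: [3.141, -0.0, 1.572]
force: [-0.0, 0.7, -0.8]
grip_width: 0.0221
finger_force: 29.5
clock: 28.1
position: [0.4724, 0.2467, 0.1268]
tool_rot: [3.141, 0.0, 1.573]
force: [1.5, -1.0, -0.8]
grip_width: 0.0216
finger_force: 29.6
```

Target z is .022. Lower by about .105, release and retreat.

```bash
python3 -m inch '[[0,0,0.03,0,0,0,1],[0,0,0.03,0,0,0,1],[0,0,0.025,0,0,0,1],[0,0,0.014,0,0,0,1],[0,0,0,0,0,0,1]]'; python3 -m inch '[[0,0,0.005,0,0,0,1],[0,0,0,0,0,0,1],[0,0,0,0,0,0,1]]'
```

```text
clock: 28.6
position: [0.4723, 0.2454, 0.026]
tool_rot: [-3.14, 0.001, 1.571]
force: [0.2, 0.3, 0.4]
grip_width: 0.0218
finger_force: 29.6
clock: 28.9
position: [0.4731, 0.2463, 0.0231]
tool_rot: [3.141, -0.0, 1.571]
force: [0.2, -0.7, -0.7]
grip_width: 0.0222
finger_force: 29.6
```

```bash
python3 -m inch '[[0,0,0.0015,0,0,0,1],[0,0,0,0,0,0,1],[0,0,0,0,0,0,1]]';  python3 -m inch '[[0,0,0,0,0,0,0.5],[0,0,0,0,0,0,0.5],[0,0,0,0,0,0,0.3],[0,0,0,0,0,0,0],[0,0,0,0,0,0,0]]'; python3 -m inch '[[0,0,-0.03,0,0,0,0],[0,0,-0.04,0,0,0,0],[0,0,-0.04,0,0,0,0],[0,0,-0.038,0,0,0,0],[0,0,0,0,0,0,0]]'; python3 -m inch '[[-0.0395,0,0,0,0,0,0],[-0.0395,0,0,0,0,0,0],[-0.0395,0,0,0,0,0,0],[-0.0395,0,0,0,0,0,0],[-0.0395,0,0,0,0,0,0]]'; python3 -m inch '[[-0.0395,0,0,0,0,0,0],[-0.0395,0,0,0,0,0,0],[-0.0395,0,0,0,0,0,0],[-0.0395,0,0,0,0,0,0],[0,0,0,0,0,0,0]]'; python3 -c "
from ov import *
s=telemetry.observe();print(s['qpos'].round(3),s['position'].round(4))
t=grab_frame('top');u=grab_frame('side')
cv2.imwrite('pics/d6.png',np.hstack([cv2.resize(t[140:240,140:260],None,fx=2.5,fy=2.5),cv2.resize(u[60:310,180:440],None,fx=1,fy=1)])[:,:,::-1])"
```

```text
clock: 29.2
position: [0.4732, 0.2465, 0.0217]
tool_rot: [3.14, -0.0, 1.572]
force: [-1.2, -1.9, 11.9]
grip_width: 0.022
finger_force: 30.6
clock: 29.7
position: [0.4726, 0.2463, 0.0208]
tool_rot: [-3.141, 0.0, 1.572]
force: [-0.7, 1.3, 0.8]
grip_width: 0.0833
finger_force: 0.0
clock: 30.2
position: [0.4743, 0.2473, 0.1732]
tool_rot: [3.136, -0.003, 1.571]
force: [0.1, 0.4, -0.5]
grip_width: 0.0856
finger_force: 0.0
clock: 30.7
position: [0.4724, 0.0471, 0.1685]
tool_rot: [-3.141, 0.0, 1.572]
force: [0.9, 0.8, 0.7]
grip_width: 0.0852
finger_force: 0.0
clock: 31.2
position: [0.4721, -0.1143, 0.1682]
tool_rot: [-3.14, 0.001, 1.565]
force: [0.8, 2.3, -0.2]
grip_width: 0.0852
finger_force: 0.0
[ 0.52   0.431 -0.52   2.001  0.3    0.786 -0.181] [ 0.4721 -0.1143  0.1682]
```

View pics/d6.png

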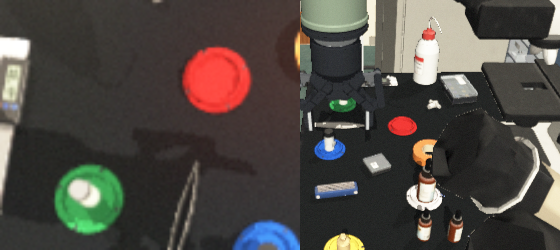

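The white-capped vial is parked upright in green and red is empty. Now moving over the dropper.

```bash
python3 -m inch '[[0,0.04,0,0,0,0,0],[0,0.04,0,0,0,0,0],[0,0.04,0,0,0,0,0],[0,0.04,0,0,0,0,0],[0,0,0,0,0,0,0]]';python3 -m inch '[[0,0,0,0,0,0,0],[0,0,0,0,0,0,0]]'; python3 -c "
from ov import *
s=telemetry.observe();print(s['qpos'].round(3),s['position'].round(4))
t=grab_frame('top');u=grab_frame('side')
cv2.imwrite('pics/d7.png',np.hstack([cv2.resize(t[130:230,270:390],None,fx=2.5,fy=2.5),cv2.resize(u[100:310,180:440],None,fx=1.19048,fy=1.19048)])[:,:,::-1])"
```

```text
clock: 31.8
position: [0.6365, -0.1064, 0.1679]
tool_rot: [3.14, -0.002, 1.574]
force: [-2.2, -0.1, -0.9]
grip_width: 0.0856
finger_force: 0.0
clock: 32.0
position: [0.6322, -0.1082, 0.1686]
tool_rot: [-3.141, -0.0, 1.573]
force: [-0.3, -0.3, -0.2]
grip_width: 0.0857
finger_force: 0.0
[ 0.389  0.653 -0.482  1.593  0.345  0.982 -0.199] [ 0.6322 -0.1082  0.1686]
```

View pics/d7.png

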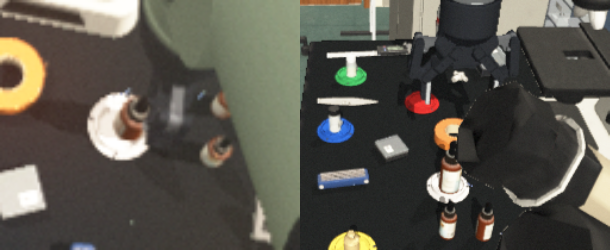

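The gripper stands clear above the dropper, and everything else is in place. Descending to z = 0.038, which leaves a little room between the gripper body and the rubber top.

```bash
python3 -m inch '[[-0.001,0,0.035,0,0,0,0],[0,0,0.035,0,0,0,0],[0,0,0.03,0,0,0,0],[0,0,0.015,0,0,0,0],[0,0,0,0,0,0,0]]' 30; python3 -m inch '[[0,0,0.007,0,0,0,0],[0,0,0.007,0,0,0,0],[0,0,0,0,0,0,0],[0,0,0,0,0,0,0]]' 30
```

```text
clock: 32.6
position: [0.6318, -0.11, 0.0525]
tool_rot: [-3.139, -0.0, 1.572]
force: [-0.4, 0.2, -0.2]
grip_width: 0.0852
finger_force: 0.0
clock: 33.0
position: [0.6332, -0.1102, 0.0403]
tool_rot: [3.141, 0.0, 1.572]
force: [-0.3, -0.8, -0.1]
grip_width: 0.0852
finger_force: 0.0
```

```bash
python3 -m inch '[[0,-0.001,0.0025,0,0,0,0],[0,0,0,0,0,0,0],[0,0,0,0,0,0,0.7],[0,0,0,0,0,0,0.7],[0,0,0,0,0,0,0.7]]' 30; python3 -m inch '[[0,0,0,0,0,0,1],[0,0,0,0,0,0,1],[0,0,0,0,0,0,1],[0,0,0,0,0,0,1]]' 30; python3 -m inch '[[0,0,-0.015,0,0,0,1],[0,0,-0.02,0,0,0,1],[0,0,0,0,0,0,1]]'
```

```text
clock: 33.5
position: [0.632, -0.1101, 0.0374]
tool_rot: [3.141, -0.0, 1.572]
force: [-0.9, -0.1, 0.1]
grip_width: 0.044
finger_force: 0.0
clock: 33.9
position: [0.6321, -0.1101, 0.0374]
tool_rot: [3.141, 0.0, 1.572]
force: [0.3, 0.1, 3.1]
grip_width: 0.0313
finger_force: 31.1
clock: 34.2
position: [0.6333, -0.1102, 0.0754]
tool_rot: [3.138, 0.0, 1.572]
force: [1.2, -0.1, -0.0]
grip_width: 0.0313
finger_force: 30.7
```

```bash
python3 -m inch '[[0,0,-0.025,0,0,0,1],[0,0,-0.025,0,0,0,1],[0,0,-0.02,0,0,0,1],[0,-0.033,0,0,0,0,1],[0,-0.033,0,0,0,0,1]]'; python3 -m inch '[[0,-0.033,0,0,0,0,1],[0,-0.033,0,0,0,0,1],[0.036,0,0,0,0,0,1],[0.036,0,0,0,0,0,1],[0.036,0,0,0,0,0,1]]'; python3 -m inch '[[0.036,0,0,0,0,0,1],[0.036,0,0,0,0,0,1],[0.036,0,0,0,0,0,1],[0.036,0,0,0,0,0,1],[0,0,0,0,0,0,1]]'; python3 -m inch '[[0,0.028,0,0,0,0,1],[0,0.028,0,0,0,0,1],[0,0.028,0,0,0,0,1],[0,0.028,0,0,0,0,1],[0,0,0,0,0,0,1]]'; python3 -m inch '[[0,0,0,0,0,0,1],[0,0,0,0,0,0,1]]'; python3 -c "
from ov import *
t=grab_frame('top');u=grab_frame('side')
cv2.imwrite('pics/d8.png',np.hstack([cv2.resize(t[130:230,170:290],None,fx=2.5,fy=2.5),cv2.resize(u[60:270,180:440],None,fx=1.19048,fy=1.19048)])[:,:,::-1])"
```

```text
clock: 34.7
position: [0.5652, -0.11, 0.1427]
tool_rot: [3.141, 0.0, 1.572]
force: [0.2, -0.1, -1.2]
grip_width: 0.0309
finger_force: 30.8
clock: 35.2
position: [0.4996, -0.0013, 0.1427]
tool_rot: [3.141, 0.0, 1.571]
force: [0.8, 0.6, -0.8]
grip_width: 0.031
finger_force: 30.8
clock: 35.7
position: [0.4992, 0.1469, 0.1428]
tool_rot: [3.141, -0.003, 1.578]
force: [0.5, -0.3, -1.4]
grip_width: 0.0312
finger_force: 30.8
clock: 36.2
position: [0.6142, 0.141, 0.142]
tool_rot: [3.141, -0.0, 1.57]
force: [-1.1, 0.5, -1.6]
grip_width: 0.031
finger_force: 30.8
clock: 36.4
position: [0.611, 0.1417, 0.1423]
tool_rot: [-3.141, 0.0, 1.572]
force: [-0.1, -0.1, -1.4]
grip_width: 0.0311
finger_force: 30.8
```

View pics/d8.png

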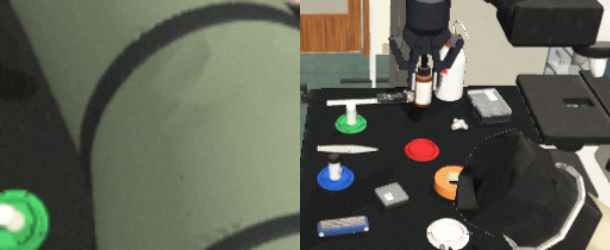

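The dropper is held upright over red and white is empty. Lowering.

```bash
python3 -m inch '[[0,0.0025,0.03,0,0,0,1],[0,0,0.03,0,0,0,1],[0,0,0.025,0,0,0,1],[0,0,0.012,0,0,0,1],[0,0,0,0,0,0,1]]'; python3 -m inch '[[0,0,0.005,0,0,0,1],[0,0,0,0,0,0,1],[0,0,0,0,0,0,1]]'
```

```text
clock: 37.0
position: [0.6133, 0.1418, 0.0443]
tool_rot: [-3.14, 0.0, 1.572]
force: [-0.1, 0.1, -0.1]
grip_width: 0.0313
finger_force: 30.8
clock: 37.3
position: [0.6146, 0.142, 0.0412]
tool_rot: [3.14, -0.0, 1.572]
force: [0.2, -0.4, -1.5]
grip_width: 0.0312
finger_force: 30.8
```

```bash
python3 -m inch '[[0,0,0.0035,0,0,0,1],[0,0,0,0,0,0,1],[0,0,0,0,0,0,1]]';  python3 -m inch '[[0,0,0,0,0,0,0.5],[0,0,0,0,0,0,0.5],[0,0,0,0,0,0,0.3],[0,0,0,0,0,0,0],[0,0,0,0,0,0,0]]'; python3 -m inch '[[0,0,-0.02,0,0,0,0],[0,0,-0.04,0,0,0,0],[0,0,-0.04,0,0,0,0],[0,0,-0.035,0,0,0,0],[0,0,0,0,0,0,0]]'; python3 -m inch '[[0.0209,-0.0282,0,0,0,0,0],[0.0209,-0.0282,0,0,0,0,0],[0.0209,-0.0282,0,0,0,0,0],[0.0209,-0.0282,0,0,0,0,0],[0.0209,-0.0282,0,0,0,0,0]]'; python3 -m inch '[[0,0,0,0,0,0,0],[0,0,0,0,0,0,0]]'; python3 -c "
from ov import *
t=grab_frame('top');u=grab_frame('side')
cv2.imwrite('pics/d9.png',np.hstack([cv2.resize(t[130:230,190:310],None,fx=2.5,fy=2.5),cv2.resize(u[60:270,180:440],None,fx=1.19048,fy=1.19048)])[:,:,::-1])"
```

```text
clock: 37.6
position: [0.6149, 0.1419, 0.0373]
tool_rot: [3.14, -0.0, 1.572]
force: [2.6, 0.0, 4.8]
grip_width: 0.031
finger_force: 31.2
clock: 38.1
position: [0.6141, 0.1419, 0.0367]
tool_rot: [-3.141, -0.0, 1.572]
force: [-0.1, -0.0, 0.4]
grip_width: 0.083
finger_force: 0.0
clock: 38.6
position: [0.6162, 0.1426, 0.1766]
tool_rot: [3.135, -0.002, 1.571]
force: [-0.5, 0.1, -0.1]
grip_width: 0.0853
finger_force: 0.0
clock: 39.1
position: [0.4717, 0.2468, 0.1714]
tool_rot: [-3.141, 0.0, 1.572]
force: [-0.2, 0.8, -0.0]
grip_width: 0.0856
finger_force: 0.0
clock: 39.3
position: [0.4729, 0.2464, 0.1717]
tool_rot: [3.142, 0.0, 1.573]
force: [1.0, -0.7, -0.2]
grip_width: 0.0855
finger_force: 0.0
```

View pics/d9.png

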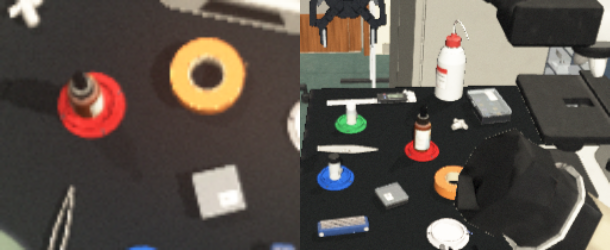

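The dropper stands upright in red. Last, the white-capped vial from green.

```bash
python3 -m inch '[[0,0,0.04,0,0,0,0],[0,0,0.04,0,0,0,0],[0,0,0.04,0,0,0,0],[0,0,0.03,0,0,0,0],[0,0,0,0,0,0,0]]' 30; python3 -m inch '[[0,0,0,0,0,0,0],[0,0,0,0,0,0,1],[0,0,0,0,0,0,1],[0,0,0,0,0,0,1],[0,0,0,0,0,0,1]]' 30;python3 -m inch '[[0,0,0,0,0,0,1],[0,0,0,0,0,0,1],[0,0,0,0,0,0,1]]' 30; python3 -m inch '[[0,0,-0.015,0,0,0,1],[0,0,-0.03,0,0,0,1],[0,0,-0.04,0,0,0,1],[0,0,-0.035,0,0,0,1],[0,0,0,0,0,0,1]]'
```

```text
clock: 39.9
position: [0.4718, 0.2446, 0.0184]
tool_rot: [-3.137, 0.003, 1.571]
force: [-0.4, -0.8, 1.6]
grip_width: 0.0856
finger_force: 0.0
clock: 40.4
position: [0.4735, 0.2463, 0.0225]
tool_rot: [3.141, -0.0, 1.571]
force: [-0.5, -0.2, -0.8]
grip_width: 0.0282
finger_force: 0.0
clock: 40.7
position: [0.4734, 0.2463, 0.0224]
tool_rot: [3.141, -0.0, 1.572]
force: [-1.0, -0.7, 9.0]
grip_width: 0.022
finger_force: 28.9
clock: 41.2
position: [0.4747, 0.2474, 0.1469]
tool_rot: [3.136, -0.003, 1.572]
force: [-0.1, 0.1, -0.5]
grip_width: 0.0219
finger_force: 29.5
```

```bash
python3 -m inch '[[-0.039,0,0,0,0,0,1],[-0.039,0,0,0,0,0,1],[-0.039,0,0,0,0,0,1],[-0.039,0,0,0,0,0,1],[-0.039,0,0,0,0,0,1]]'; python3 -m inch '[[-0.039,0,0,0,0,0,1],[-0.039,0,0,0,0,0,1],[-0.039,0,0,0,0,0,1],[-0.039,0,0,0,0,0,1],[0,0,0,0,0,0,1]]'; python3 -m inch '[[0,0.04,0,0,0,0,1],[0,0.04,0,0,0,0,1],[0,0.04,0,0,0,0,1],[0,0.04,0,0,0,0,1],[0,0,0,0,0,0,1]]'; python3 -m inch '[[0,0,0,0,0,0,1],[0,0,0,0,0,0,1]]'
```

```text
clock: 41.7
position: [0.4729, 0.0497, 0.1424]
tool_rot: [3.141, 0.0, 1.572]
force: [1.3, 0.5, 0.2]
grip_width: 0.022
finger_force: 29.5
clock: 42.2
position: [0.4727, -0.1097, 0.142]
tool_rot: [-3.141, 0.002, 1.565]
force: [0.4, 1.3, -0.2]
grip_width: 0.0216
finger_force: 29.5
clock: 42.7
position: [0.6369, -0.1032, 0.1418]
tool_rot: [3.14, -0.002, 1.573]
force: [-1.2, 0.8, -1.3]
grip_width: 0.0222
finger_force: 29.7
clock: 42.9
position: [0.6325, -0.1044, 0.1419]
tool_rot: [-3.141, 0.0, 1.572]
force: [-0.4, 0.5, -0.3]
grip_width: 0.0221
finger_force: 29.7
```

Lower by about .1195 to .0225.

```bash
python3 -m inch '[[0.001,0.0015,0.035,0,0,0,1],[0,0,0.035,0,0,0,1],[0,0,0.028,0,0,0,1],[0,0,0.014,0,0,0,1],[0,0,0,0,0,0,1]]'; python3 -m inch '[[0,0,0.005,0,0,0,1],[0,0,0,0,0,0,1],[0,0,0,0,0,0,1]]'
```

```text
clock: 43.4
position: [0.6337, -0.1036, 0.0288]
tool_rot: [-3.139, -0.0, 1.572]
force: [-0.5, 0.2, -0.0]
grip_width: 0.0221
finger_force: 29.7
clock: 43.7
position: [0.6355, -0.1037, 0.0259]
tool_rot: [3.14, 0.0, 1.572]
force: [-0.5, 0.3, 0.6]
grip_width: 0.0224
finger_force: 29.7
```

```bash
python3 -m inch '[[0,0,0.0033,0,0,0,1],[0,0,0,0,0,0,1],[0,0,0,0,0,0,1]]';  python3 -m inch '[[0,0,0,0,0,0,0.5],[0,0,0,0,0,0,0.5],[0,0,0,0,0,0,0.3],[0,0,0,0,0,0,0],[0,0,0,0,0,0,0]]'; python3 -m inch '[[0,0,-0.03,0,0,0,0],[0,0,-0.04,0,0,0,0],[0,0,-0.04,0,0,0,0],[0,0,-0.038,0,0,0,0],[0,0,0,0,0,0,0]]'; python3 -m inch '[[-0.02,-0.04,0,0,0,0,0],[-0.02,-0.04,0,0,0,0,0],[-0.02,-0.04,0,0,0,0,0],[-0.03,-0.04,0,0,0,0,0],[-0.04,-0.02,0,0,0,0,0]]'; python3 -m inch '[[-0.04,-0.02,0,0,0,0,0],[-0.04,-0.02,0,0,0,0,0],[-0.04,-0.02,0,0,0,0,0],[-0.04,-0.02,0,0,0,0,0],[0,0,0,0,0,0,0]]'; python3 -c "
from ov import *
t=grab_frame('top');u=grab_frame('side')
cv2.imwrite('pics/d10.png',np.hstack([cv2.resize(t[130:310,140:400],None,fx=1.5,fy=1.5),cv2.resize(u[100:370,180:440],None,fx=1,fy=1)])[:,:,::-1])"
```

```text
clock: 44.0
position: [0.6355, -0.1037, 0.022]
tool_rot: [3.14, 0.0, 1.572]
force: [2.2, -0.1, 4.8]
grip_width: 0.022
finger_force: 30.5
clock: 44.5
position: [0.6349, -0.1036, 0.0214]
tool_rot: [-3.141, -0.0, 1.572]
force: [0.4, 0.5, -0.6]
grip_width: 0.0834
finger_force: 0.0
clock: 45.0
position: [0.6372, -0.1036, 0.1747]
tool_rot: [3.134, 0.001, 1.571]
force: [-0.2, 0.1, -0.7]
grip_width: 0.0855
finger_force: 0.0
clock: 45.5
position: [0.4521, -0.2338, 0.1695]
tool_rot: [-3.14, 0.0, 1.573]
force: [1.4, -1.4, 0.6]
grip_width: 0.0853
finger_force: 0.0
clock: 46.0
position: [0.3714, -0.399, 0.1688]
tool_rot: [-3.14, 0.001, 1.564]
force: [0.8, 0.1, 0.2]
grip_width: 0.0854
finger_force: 0.0
```

View pics/d10.png

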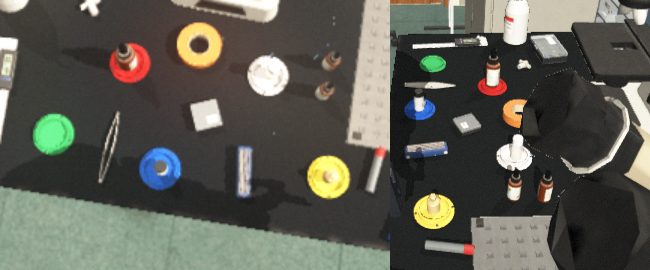

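All four stand in their own cups: dropper in red (129,58), weight in yellow (329,176), black vial in blue (160,168) and white vial in white (267,73). Green is empty, the small droppers are untouched, and the arm is clear.

```bash
python3 -c "
from workcell import bot; print(bot.job_done())"
```

```text
the job is handed in; nothing more can be done
None
```

All four standards are upright in their own cups, the green cup is empty again, and the job was handed in at about 46 s on the clock; the hand-in returned no verdict.

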